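# Shut the food-waste caddy with its cam lock

## Robot

A 6-joint arm with a two-finger parallel gripper is mounted at the origin on a cart in front of the work surface, level with it; the furniture and walls round the work are solid. World frame = base frame: x ahead of the robot, y to its left, z up, the work surface at z = 0. Lengths are in m, angles in rad, forces in N, time in s.
With the tool pointing down it reaches from about 0.325 to 0.925 m from the base axis. Payload 3.1 kg.
Tool frame: the origin (TCP) lies midway between the tips of the shut fingers; the grasp point (between the pads) lies 19 mm behind it; z points along the fingers, y is the line along which they close (so a half turn about z gives the same grasp; the last joint's range is limited). The gripper opens to 85 mm and grips with 20 to 120 N. Pads are 22 mm wide; open, the fingers measure 114 mm over their backs; the gripper's body (76 mm by 85 mm) begins 54 mm behind the grasp point. The pads swing forward as they close: fully open they stand 13 mm farther back than shut.
Start: joints at [1.228, 0.217, 1.613, -0, 1.311, -0.112], TCP at [0.143, 0.608, 0.231] pointing down, gripper open.
Joint ranges: [-2.75, 2.75], [-0.78, 2.1], [0.31, 2.55], [-1.13, 4.27], [0.13, 2.63], [-2.58, 2.58]. Speed limits (rad/s): [2.79, 2.79, 3.14, 3.14, 3.14, 3.14].

## Interface

Orientations are given as [roll, pitch, yaw] about the fixed x, y, z axes, in that order (R = Rz(yaw) Ry(pitch) Rx(roll)).
In Python, from cell import ctrl gives the robot as it stands.
- The arm moves only by the shell command python3 -m inch 'ROWS'. ROWS is JSON, a list of rows, each an object of numbers: "gripper": the gripper's target within -1 to 1 (shut at 1, half-way at 0, fully open at -1); "dx", "dy", "dz": the shift along the tool's x, y, z as a fraction of full scale; "rx", "ry", "rz": the turn, a rotation vector about the tool's x, y, z as a fraction of full scale. In form: [{"gripper": .., "dx": .., "dy": .., "dz": .., "rx": .., "ry": .., "rz": ..}, ...]. A call has 1 to 20 rows; each row shifts and turns the commanded pose from where the row before left it, along the tool's axes as they then stand; what a row does not reach is not made up. Full scale, the value 1, is 0.05 m for a shift and 6 degrees for a turn. A row lasts 1/10 s, in which the tool goes at most 50 mm and 8.59 degrees, less where a joint would pass 70% of its speed; a pose out of reach is approached as far as the arm can. A call with a number of a shift or a turn outside -1 to 1 is refused whole. A call with a gripper value outside its range is refused whole. The fingers move at their own pace and stop on an object; the grip force is fixed at half the most. Time passes only in rows, so rows that do not move let the fingers close. It gives the time, the measured TCP pose, the force, the opening and the grip force at its end, in the units of the state.
- ctrl.get_state(): the state, without advancing time (a new reading comes with each control period).
- ctrl.get_image(name): name is "scene" or "side" or "wrist"; returns the picture (384x512x3 uint8, red, green, blue); there is no depth.
- ctrl.camera_info(name): a dict with "fov_y" (degrees; the focal length in pixels is half the picture's height over the tangent of half this angle, whatever the lens; pixels are square), "cx", "cy" (the principal point, pixels), "dist_coeffs" ([k1, k2, p1, p2, k3] as OpenCV has them; the pictures are not rectified), "R" (3x3) and "t" (3): a world point X has camera coordinates R X + t; the wrist camera has in their place "hand_eye" (4x4, takes a point from camera to tool coordinates, whose origin is the TCP and whose axes are the flange's). Camera axes: x right, y down, z forward; pixel columns grow to the right and rows downward; lengths in m; the calibration is good to about 2 mm. A picture is of the moment at which its call begins: read the wrist's pose just before it. camera_info takes no time and is no camera call.
- ctrl.job_done(): hands the job in; it is judged then, once.
The state is a dict: "clock": time; "qpos": joint angles; "qvel": joint speeds; "joint_efforts": joint torques, N m; "tool_pos": TCP position; "eef_rot": TCP orientation; "contact_force": force on the tool from outside, world axes, zero at the start; "wrist_torque": the same for the moment, N m; "gripper_width": finger opening in m; "grasp_force": force on a finger pad.
Only numpy, scipy, OpenCV 4.12 (cv2) and the standard library are available. Lean on these libraries where they do the work, as an engineer would, in place of code of your own. Each camera call takes 0.05 s, during which the arm holds its last target. There are 200 camera calls.

## Task

Put the lemon into the food-waste caddy and let go of it, then lower the caddy's lid until it rests on its seal, and turn the orange cam lock on the lid clockwise a full quarter turn to its stop, so that it draws the lid down tight. Leave the jam jar, the blue-capped tub and the spice jar standing where they are.

Things in the scene. Friction and masses are not known exactly. Their poses are not given: they have to be found in the camera images.
- lemon_center (a point): centre of a yellow lemon that lies on the mat, 78 long (its own x axis) x 55 wide (y) x 56 high, 0.11 kg; hard, it may roll a little when let go
- caddy: sage-green food-waste caddy, fixed; origin: centre of underside; x from its low front (roughly toward the robot) to its high back, y its left, z up. 140 deep (x), 170 wide (y), 85 high in front, 165 at the back: the open top slopes 0.519 rad, facing front and up. Walls and floor 4 thick. Lid hinge line along y at x +70, z +165
- mouth (a point): centre of the caddy's sloping open top, 125 above its underside; axes as the caddy's
- lid_edge (a point): middle of the lid's front edge, on its outer face. Light-grey plate 169 long, 176 wide, 8 thick. Its x runs in the plate from this edge to the hinge, z = outward normal; edge 167 from the hinge line, outer face 11 outward of it. Shut, the normal leans 30 deg from vertical toward the caddy's front; open, the lid stands square to the sloping mouth and leans over it, outer face to the back
- lid (a joint): lid hinge angle, rad: 0 = drawn tight; about 0.03 = resting loosely on the sprung black seal on the front rim (pressed down, it springs back to there); starts open at 1.5 to 1.7. Stiff hinge: the lid stays where left; 1 to 2 N at its front edge swings it, 5 to 9 N more squeezes the seal
- cam_grip (a point): grip point of the cam lock: on its axis, 20 above the lid's outer face, 56 from the lid's front edge. Orange wing 46 long, 12 thick, 25 high (from 6 to 31 above the lid) on a black disc 38 across. z = turning axis, outward from the lid; y runs along the wing
- cam (a joint): turn of the cam lock, rad, clockwise seen from outside the lid: 0 to 0.25 at the start = undone, wing about parallel to the lid's front edge; 1.571 = stop, locked, wing square to that edge. With the lid on its seal, the second half of the turn draws it tight (up to 0.3 N m). Turned with the lid up, its tongue lands on the keeper and holds the lid off
- jam_jar: bystander: jam jar with a green cap, 62 across, 86 high; origin at the centre of its underside
- vitamin_tub: bystander: white tub with a blue cap, 63 across, 83 high; origin at the centre of its underside
- spice_jar: bystander: slim spice jar with a dark cap, 41 across, 105 high; origin at the centre of its underside
Mind the look-alikes: they are no part of the job. There is more than one size of the part that bears lemon_center; the job needs the largest.

How it is judged:
On the way, in this order (a step that is already met when the one before it is completed fails the run):
1. the lemon lies inside the caddy, let go, with the lid still open (x of lemon_center in the frame of caddy between -0.066 and 0.066 m and y of lemon_center in the frame of caddy between -0.081 and 0.081 m and z of lemon_center in the frame of caddy between 0 and 0.07 m and contact force between the fingers and lemon below 0.2 N and value of joint lid above 0.6 rad), for 0.2 s.
2. the lid is lowered onto its seal while the cam lock is still undone (value of joint lid below 0.05 rad and value of joint cam below 0.6 rad), for 0.1 s.
At the end, for the whole second after the job is handed in: the lemon is in the caddy, the cam lock stands within 0.27 rad of its stop (more than 1.3 rad), and the lid is drawn down to less than 0.016 rad (under 3 mm at its front edge); the bystanders stand where they stood (x of lemon_center in the frame of caddy between -0.066 and 0.066 m and y of lemon_center in the frame of caddy between -0.081 and 0.081 m and z of lemon_center in the frame of caddy between 0 and 0.07 m and value of joint cam above 1.3 rad and value of joint lid below 0.016 rad); the robot touches nothing.
It fails at once if a bystander is pushed more than 3 cm or knocked over (distance of any of jam_jar, vitamin_tub, spice_jar from where it was at the start of the episode above 0.03 m or angle between any of jam_jar, vitamin_tub, spice_jar's own z axis and vertical above 0.5 rad).
It also fails if it takes over 70 s, if anything falls off the work surface, if the arm or the gripper's body presses on something with over 40 N, if the wrist force passes 120 N, or if a joint passes its speed limit or range.

## Working session

There is one attempt and no reset: what is moved stays moved. The work goes in short steps, Python scripts to look and compute and a shell command to move; the robot and the scene stay as the last step left them, time stands still between calls to the robot, and variables do not carry over. Pictures are saved under pics/ and viewed, at most 10 in all, crops included, and the job is handed in when it is done.

```bash
ls; mkdir -p pics; python3 - <<'E'
from cell import ctrl
import cv2,numpy as np
s=ctrl.get_state();print(s)
for n in ["scene","side","wrist"]:
    im=ctrl.get_image(n);cv2.imwrite(f"pics/{n}0.png",im[:,:,::-1]);print(n,ctrl.camera_info(n))
a=[cv2.imread(f"pics/{n}0.png") for n in["scene","side"]]
E
```

```text
pics
{'clock': 0.0, 'qpos': array([ 1.22781133e+00,  2.17750616e-01,  1.61492918e+00,  1.93162906e-06,
        1.31130118e+00, -1.12184734e-01]), 'qvel': array([-6.35459047e-04,  1.32193211e-03, -9.52636304e-04, -5.07673947e-04,
       -4.66927025e-06,  3.93262374e-04]), 'joint_efforts': array([-7.83177597e-05, -3.96845055e+01, -3.03853762e+01, -1.88543613e-04,
        9.74967872e-03,  1.25342723e-05]), 'tool_pos': array([0.14266598, 0.60766319, 0.22997306]), 'eef_rot': array([-3.13921955e+00, -2.69225419e-04,  2.91079157e+00]), 'contact_force': array([ 0.48798801, -0.01873152,  0.7798929 ]), 'wrist_torque': array([-0.00383279,  0.04667976, -0.00846573]), 'grasp_force': 0.0, 'gripper_width': 0.08538958087462555}
scene {'fov_y': 45.74513293342481, 'cx': 261.97751804251465, 'cy': 194.13163874241533, 'dist_coeffs': array([0.01020428, 0.        , 0.        , 0.        , 0.        ]), 'R': array([[ 0.65605032, -0.75463422,  0.01118772],
       [-0.45862275, -0.41039438, -0.78818882],
       [ 0.59938564,  0.51196059, -0.61533179]]), 't': array([-0.11678081,  0.41089117,  0.64357626])}
sid
[... 239 characters left out ...]
     [-3.38989321e-01, -4.85283769e-01, -8.05968922e-01],
       [ 4.61604802e-01,  6.60686698e-01, -5.91957848e-01]]), 't': array([-0.21243608,  0.37785864,  0.78791545])}
wrist {'fov_y': 60.43371956543404, 'cx': 256.3217183648532, 'cy': 190.3704350739868, 'dist_coeffs': array([-0.07806718,  0.        ,  0.        ,  0.        ,  0.        ]), 'hand_eye': array([[-2.37207590e-04, -9.51048516e-01, -3.09041524e-01,
         7.95759909e-02],
       [ 9.99999812e-01, -5.11178317e-05, -6.10248114e-04,
         1.36190031e-03],
       [ 5.64578031e-04, -3.09041611e-01,  9.51048350e-01,
        -1.42786824e-01],
       [ 0.00000000e+00,  0.00000000e+00,  0.00000000e+00,
         1.00000000e+00]])}
```

View pics/scene0.png

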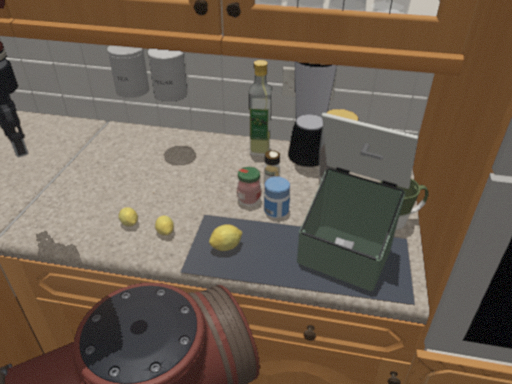

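View pics/side0.png

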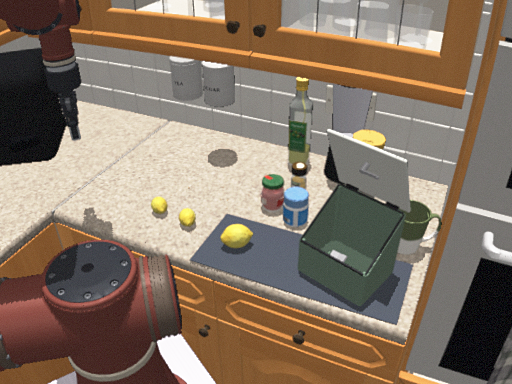

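The scene view shows the large lemon at (226,238), with smaller look-alikes at (129,215) and (165,225). The caddy is at about (350,235), with its lid open behind it. The side view has the lemon at (237,236) and the caddy at about (352,250). I'll zoom in to pick the corners.

```bash
cat > h.py <<'E'
import cv2,numpy as np
from cell import ctrl
from scipy.spatial.transform import Rotation as Rot
def K(ci):
    f=192/np.tan(np.radians(ci["fov_y"]/2)); return np.array([[f,0,ci["cx"]],[0,f,ci["cy"]],[0,0,1]])
def ray(n,uv):
    ci=ctrl.camera_info(n)
    p=cv2.undistortPoints(np.array([[uv]],float),K(ci),ci["dist_coeffs"])[0,0]
    R=np.array(ci["R"]);t=np.array(ci["t"])
    d=R.T@np.array([p[0],p[1],1]); return -R.T@t,d/np.linalg.norm(d)
def onz(n,uv,z):
    c,d=ray(n,uv);return c+d*(z-c[2])/d[2]
def tri(a,b):
    c1,d1=ray("scene",a);c2,d2=ray("side",b)
    s=np.linalg.lstsq(np.stack([d1,-d2],1),c2-c1,rcond=None)[0]
    p,q=c1+s[0]*d1,c2+s[1]*d2
    return (p+q)/2,np.linalg.norm(p-q)
def proj(n,X):
    ci=ctrl.camera_info(n)
    return cv2.projectPoints(np.atleast_2d(X).astype(float),cv2.Rodrigues(np.array(ci["R"]))[0],np.array(ci["t"]),K(ci),ci["dist_coeffs"])[0][:,0]
E
python3 - <<'E'
from h import *
for n in ["scene","side"]:
    ci=ctrl.camera_info(n);print(n,-np.array(ci["R"]).T@ci["t"])
print("lemon",tri((226,238),(237,236)),onz("scene",(226,238),.028),onz("side",(237,236),.028))
for a,b in [((249,176),(273,182)),((278,185),(296,194)),((272,157),(299,171))]: print(tri(a,b))
# yellow blob extents
from scipy import ndimage
for n in ["scene","side"]:
    im=cv2.imread(f"pics/{n}0.png");h=cv2.cvtColor(im,cv2.COLOR_BGR2HSV)
    m=cv2.inRange(h,(22,120,90),(35,255,255));k,l,st,c=cv2.connectedComponentsWithStats(m)
    for i in range(1,k):
        if st[i,4]>100:print(n,st[i],c[i],onz(n,c[i],.028))
o=[]
for n,(x,y,w,hh) in {"scene":(290,105,140,190),"side":(290,120,140,190)}.items():
    im=cv2.imread(f"pics/{n}0.png")[y:y+hh,x:x+w];im=cv2.resize(im,None,fx=2.85,fy=3,interpolation=cv2.INTER_CUBIC)
    for i in range(0,w,20):cv2.putText(im,str(x+i),(int(i*2.85),10),0,.35,(0,0,255));cv2.line(im,(int(i*2.85),12),(int(i*2.85),18),(0,0,255))
    for i in range(10,hh,20):cv2.putText(im,str(y+i),(0,i*3+4),0,.35,(0,0,255))
    o.append(im)
cv2.imwrite("pics/crop1.png",np.hstack(o))
E
```

```text
scene [-0.12069224 -0.24898505  0.72117927]
side [-0.06146881 -0.45886012  0.77096432]
lemon (array([0.38746631, 0.28790328, 0.02365284]), np.float64(0.0016361025575785003)) [0.38337589 0.28384154 0.028     ] [0.3857064  0.28440895 0.028     ]
(array([0.545461  , 0.36229654, 0.07354183]), np.float64(0.003353688331036759))
(array([0.55274503, 0.27719825, 0.08377233]), np.float64(0.0020633249010416957))
(array([0.62785863, 0.35883328, 0.08412315]), np.float64(0.006656145509664023))
scene [125 209  12  15 121] [130.53719008 215.87603306] [0.2893901  0.50116607 0.028     ]
scene [156 217  17  17 173] [163.96531792 225.56069364] [0.3191866  0.41729825 0.028     ]
scene [210 225  31  24 315] [221.96190476 235.51746032] [0.38310965 0.29609393 0.028     ]
side [353 130  32  16 332] [369.66566265 136.87650602] [0.99005011 0.4489817  0.028     ]
side [151 197  16  17 203] [158.77832512 204.71921182] [0.2863499  0.50272803 0.028     ]
side [179 209  16  17 222] [186.58558559 216.86036036] [0.3220391  0.41689149 0.028     ]
side [221 224  32  24 543] [235.86372007 235.61325967] [0.38426272 0.28711206 0.028     ]
```

View pics/crop1.png

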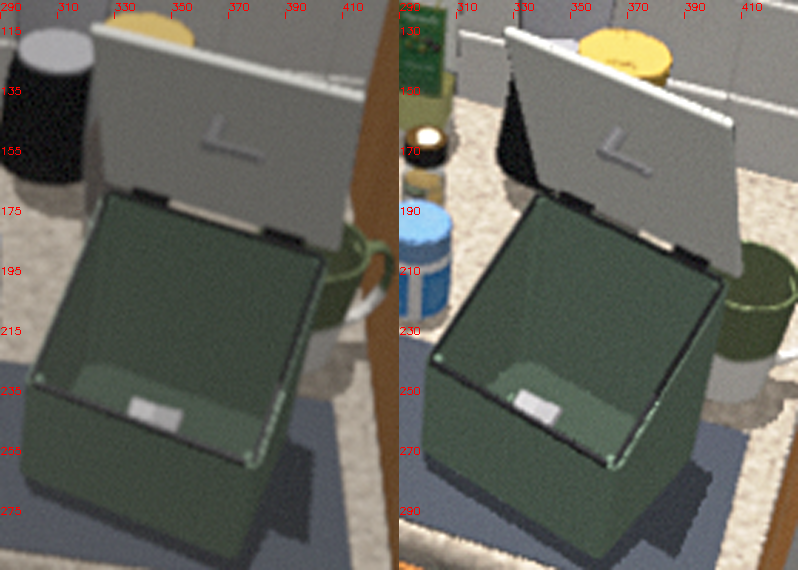

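The crop gives the rim corners, the lower front corners and the lid tip corners. Next I'll fit the caddy pose, the lid angle and the lemon's axis.

```bash
cat > fit.py <<'E'
from h import *
from scipy.optimize import least_squares
a=.519
def lidpt(th,s,w,o):  # s from hinge toward edge, w left, o outward ; caddy frame
    u0=np.array([-np.cos(a),0,-np.sin(a)]);n0=np.array([-np.sin(a),0,np.cos(a)])
    u=u0*np.cos(th)+n0*np.sin(th);n=n0*np.cos(th)-u0*np.sin(th)
    return np.array([.07,0,.165])+s*u+o*n+np.array([0,w,0])
def C(p,X): return Rot.from_euler("z",p[2]).apply(X)+[p[0],p[1],0]
if __name__=="__main__":
    B=np.array([[-.07,.085,.085],[-.07,-.085,.085],[.07,.085,.165],[.07,-.085,.165],[-.07,.085,0],[-.07,-.085,0]])
    sc=np.array([[301.6,231],[378.4,259.7],[327.5,169.3],[403.3,191.7],[299.8,267.3],[374.2,291.7]])
    sd=np.array([[303,239],[365.1,275.7],[339.5,185],[403.7,214.3],[299.8,274],[360.5,306.7]])
    ls=np.array([[322.6,114],[418,137.7]]);ld=np.array([[327.5,130],[407.2,160.7]])
    def r(p):
        L=np.array([lidpt(p[3],.167,.088,.011),lidpt(p[3],.167,-.088,.011)])
        X=C(p,np.vstack([B,L]))
        return np.vstack([proj("scene",X)-np.vstack([sc,ls]),proj("side",X)-np.vstack([sd,ld])]).ravel()
    f=least_squares(r,[.6,.1,0,1.6],loss="soft_l1");print(f.x);print(r(f.x).reshape(2,-1,2).round(1))
    for i in range(6):print(B[i],tri(sc[i],sd[i])[0].round(3),C(f.x,B[i]).round(3))
    # lemon silhouette
    for n in ["scene","side"]:
        im=cv2.imread(f"pics/{n}0.png");h=cv2.cvtColor(im,cv2.COLOR_BGR2HSV)
        m=cv2.inRange(h,(18,100,50),(38,255,255));k,l,st,c=cv2.connectedComponentsWithStats(m)
        i=[i for i in range(1,k) if abs(c[i]-[230,236]).max()<15 and st[i,4]>200][0]
        cn=cv2.findContours((l==i).astype(np.uint8),0,1)[0];e=cv2.fitEllipse(max(cn,key=len));print(n,st[i],e)
        th=np.radians(e[2]+90 if e[1][1]>e[1][0] else e[2]);d=np.array([np.cos(th),np.sin(th)])*15
        p,q=onz(n,np.array(e[0])+d,.028),onz(n,np.array(e[0])-d,.028);print("ctr",onz(n,e[0],.028),"axis yaw",np.degrees(np.arctan2(*(p-q)[1::-1])))
E
python3 fit.py
```

```text
[0.5391649  0.0717176  0.23360138 1.64518909]
[[[-2.5  2.3]
  [ 2.   2.4]
  [ 0.2 -2.4]
  [ 3.4 -1.9]
  [-3.1 -5.1]
  [-0.9 -0.4]
  [-0.1 -0.1]
  [ 0.6 -0.2]]

 [[-4.2  1.8]
  [ 1.   2.5]
  [-0.3 -2.5]
  [ 3.4 -0.7]
  [-2.8 -4.8]
  [ 0.   0.1]
  [-0.1 -0.2]
  [ 0.2  1. ]]]
[-0.07   0.085  0.085] [0.467 0.143 0.078] [0.451 0.138 0.085]
[-0.07  -0.085  0.085] [ 0.494 -0.021  0.085] [ 0.491 -0.027  0.085]
[0.07  0.085 0.165] [0.592 0.173 0.155] [0.588 0.171 0.165]
[ 0.07  -0.085  0.165] [0.621 0.009 0.162] [0.627 0.005 0.165]
[-0.07   0.085  0.   ] [ 0.454  0.13  -0.011] [0.451 0.138 0.   ]
[-0.07  -0.085  0.   ] [ 0.486 -0.031  0.007] [ 0.491 -0.027  0.   ]
scene [210 225  32  25 616] ((225.0550994873047, 237.00482177734375), (23.884559631347656, 30.884260177612305), 71.21553802490234)
ctr [0.3842562  0.28762661 0.028     ] axis yaw 158.54547114054589
side [221 224  32  24 571] ((236.0218048095703, 235.50550842285156), (22.932254791259766, 29.927879333496094), 80.2739486694336)
ctr [0.38477745 0.2872281  0.028     ] axis yaw 160.07135678923294
```

```bash
cat > ov.py <<'E'
from fit import *
def ov(p,out,src="0"):
    o=[]
    B=np.array([[-.07,.085,.085],[-.07,-.085,.085],[.07,-.085,.165],[.07,.085,.165]])
    F=B*[1,1,0];Bi=np.array([[-.066,.081,.087],[-.066,-.081,.087],[.066,-.081,.163],[.066,.081,.163]])
    L=lambda oo:np.array([lidpt(p[3],s,w,oo) for s,w in[(.167,.088),(.167,-.088),(0,-.088),(0,.088)]])
    for n,(x,y,w,h) in {"scene":(290,105,140,190),"side":(290,120,140,190)}.items():
        im=cv2.imread(f"pics/{n}{src}.png")[y:y+h,x:x+w];im=cv2.resize(im,None,fx=2.85,fy=3,interpolation=cv2.INTER_CUBIC)
        for P,c in[(B,(0,0,255)),(F,(0,255,255)),(L(.011),(255,0,0)),(L(.003),(255,0,255))]:
            q=((proj(n,C(p,P))-[x,y]+.5)*[2.85,3]);cv2.polylines(im,[(q*16).astype(np.int32)],True,c,1,cv2.LINE_AA,4)
        o.append(im)
    cv2.imwrite(out,np.hstack(o))
if __name__=="__main__": ov([0.5391649,0.0717176,0.23360138,1.64518909],"pics/ov1.png")
E
python3 ov.py
```

```text
(no output)
```

View pics/ov1.png

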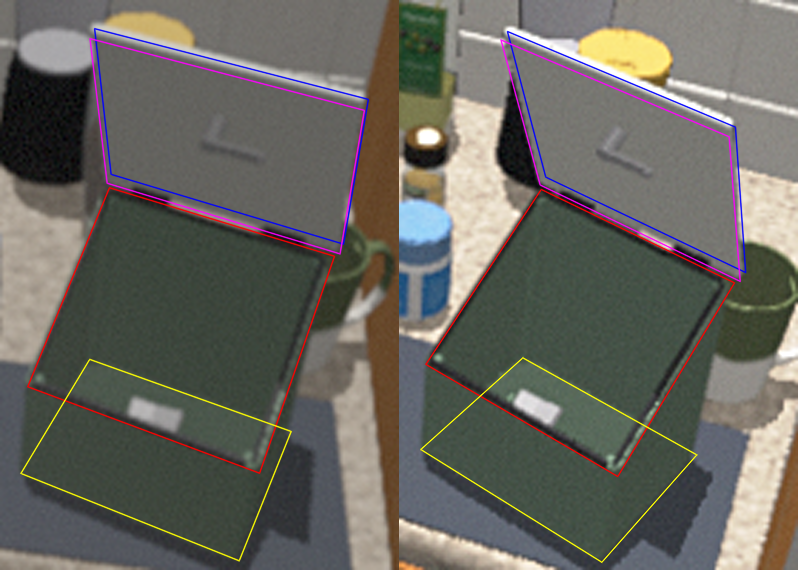

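The fit overlay matches the caddy rim and the lid in both views. The caddy is at (0.539, 0.072) with yaw 0.234, and the lid is at 1.645. Now I'll write a planning helper and check clearances.

```bash
cat > plan.py <<'E'
from fit import *
P=[0.5391649,0.0717176,0.23360138,1.64518909]
Rc=Rot.from_euler("z",P[2])
def cur():
    s=ctrl.get_state();return s["tool_pos"],Rot.from_euler("xyz",s["eef_rot"]),s
def down(yaw): return Rot.from_euler("xyz",[np.pi,0,yaw])
def tilt(t,rz=0): # tool z leaning t toward caddy back from straight down, y=caddy y, then turned rz about tool z
    z=np.array([np.sin(t),0,-np.cos(t)]);y=np.array([0,1,0]);x=np.cross(y,z)
    return Rc*Rot.from_matrix(np.stack([x,y,z],1))*Rot.from_euler("z",rz)
def go(pos,R,lab=""):
    p,Q,s=cur();d=np.array(pos)-p
    print(lab,"tgt",np.round(pos,4),"| shift(cur axes)",(Q.inv().apply(d)/.05).round(2),"| shift(tgt axes)",(R.inv().apply(d)/.05).round(2),"| rot",(np.degrees((Q.inv()*R).as_rotvec())/6).round(2))
E
python3 - <<'E'
from plan import *
for n,a,b in[("cab corner",(437,77),(465,100)),("panel foot",(425,300),(404,338))]:print(n,tri(a,b))
for s in(.167,.15,0):print("lid",C(P,lidpt(P[3],s,0,.011)))
R=down(np.radians(159.3))
go([.3845,.2873,.15],R,"lemon")
go(C(P,np.array([0,0,.125])+.0*np.array([-.5,0,.87])),tilt(.519),"mouth")
E
```

```text
cab corner (array([0.90472901, 0.09895216, 0.30191916]), np.float64(0.024864279745861043))
panel foot (array([ 0.52581771, -0.1242276 , -0.00587648]), np.float64(0.032530773942262774))
lid [0.54704813 0.07359338 0.32049534]
lid [0.55416129 0.07528592 0.30514809]
lid [0.61692449 0.09022014 0.16973114]
lemon tgt [0.3845 0.2873 0.15  ] | shift(cur axes) [-6.17 -5.13  1.61] | shift(tgt axes) [-6.79 -4.29  1.6 ] | rot [-0.02 -0.    1.25]
mouth tgt [0.5392 0.0717 0.125 ] | shift(cur axes) [-10.17  -8.62   2.12] | shift(tgt axes) [ -3.5  -12.27   4.42] | rot [-1.17 -4.87 -4.33]
```

```bash
python3 -m inch '[{"rz":0.62},{"rz":0.63},{"dx":-0.68,"dy":-0.43},{"dx":-0.68,"dy":-0.43},{"dx":-0.68,"dy":-0.43},{"dx":-0.68,"dy":-0.43},{"dx":-0.68,"dy":-0.43},{"dx":-0.68,"dy":-0.43},{"dx":-0.68,"dy":-0.43},{"dx":-0.68,"dy":-0.43},{"dx":-0.68,"dy":-0.43},{"dx":-0.67,"dy":-0.42,"dz":0.4},{"dz":0.4},{"dz":0.4},{"dz":0.4},{},{}]'; python3 - <<'E'
from plan import *
go([.3845,.2873,.012],down(np.radians(159.3)),"lemon")
im=ctrl.get_image("wrist");cv2.imwrite("pics/w1.png",im[:,:,::-1])
# lemon centre from wrist picture
p,Q,s=cur();ci=ctrl.camera_info("wrist")
h=cv2.cvtColor(im,cv2.COLOR_RGB2HSV);m=cv2.inRange(h,(18,100,50),(38,255,255));k,l,st,c=cv2.connectedComponentsWithStats(m)
i=1+np.argmax(st[1:,4]);e=cv2.fitEllipse(cv2.findContours((l==i).astype(np.uint8),0,1)[0][0]);print(st[i],e)
H=np.array(ci["hand_eye"])
def w(uv):
    q=cv2.undistortPoints(np.array([[uv]],float),K(ci),ci["dist_coeffs"])[0,0]
    d=Q.apply(H[:3,:3]@[q[0],q[1],1]);o=p+Q.apply(H[:3,3]);return o+d*(.028-o[2])/d[2]
t=np.radians(e[2]+90);d=15*np.array([np.cos(t),np.sin(t)]);a,b=w(np.array(e[0])+d),w(np.array(e[0])-d)
print(w(e[0]),np.degrees(np.arctan2(*(a-b)[1::-1])))
E
```

```text
lemon tgt [0.3845 0.2873 0.012 ] | shift(cur axes) [-6.17 -5.13  4.37] | shift(tgt axes) [-6.79 -4.29  4.36] | rot [-0.02 -0.    1.25]
[ 185  272   46   34 1142] ((207.73391723632812, 288.2657775878906), (32.80167770385742, 42.66632843017578), 85.45526123046875)
[0.2843522  0.51407262 0.028     ] -97.36866200813594invalid input
```

The call was refused, so rows probably need all seven keys.

```bash
python3 -m inch '[{"gripper":-1,"dx":0,"dy":0,"dz":0,"rx":0,"ry":0,"rz":0.62},{"gripper":-1,"dx":0,"dy":0,"dz":0,"rx":0,"ry":0,"rz":0.63},{"gripper":-1,"dx":-0.68,"dy":-0.43,"dz":0,"rx":0,"ry":0,"rz":0},{"gripper":-1,"dx":-0.68,"dy":-0.43,"dz":0,"rx":0,"ry":0,"rz":0},{"gripper":-1,"dx":-0.68,"dy":-0.43,"dz":0,"rx":0,"ry":0,"rz":0},{"gripper":-1,"dx":-0.68,"dy":-0.43,"dz":0,"rx":0,"ry":0,"rz":0},{"gripper":-1,"dx":-0.68,"dy":-0.43,"dz":0,"rx":0,"ry":0,"rz":0},{"gripper":-1,"dx":-0.68,"dy":-0.43,"dz":0,"rx":0,"ry":0,"rz":0},{"gripper":-1,"dx":-0.68,"dy":-0.43,"dz":0,"rx":0,"ry":0,"rz":0},{"gripper":-1,"dx":-0.68,"dy":-0.43,"dz":0,"rx":0,"ry":0,"rz":0},{"gripper":-1,"dx":-0.68,"dy":-0.43,"dz":0,"rx":0,"ry":0,"rz":0},{"gripper":-1,"dx":-0.67,"dy":-0.42,"dz":0.4,"rx":0,"ry":0,"rz":0},{"gripper":-1,"dx":0,"dy":0,"dz":0.6,"rx":0,"ry":0,"rz":0},{"gripper":-1,"dx":0,"dy":0,"dz":0.6,"rx":0,"ry":0,"rz":0},{"gripper":-1,"dx":0,"dy":0,"dz":0,"rx":0,"ry":0,"rz":0},{"gripper":-1,"dx":0,"dy":0,"dz":0,"rx":0,"ry":0,"rz":0}]'; cat > wl.py <<'E'
from plan import *
go([.3845,.2873,.012],down(np.radians(159.3)),"lemon")
p,Q,s=cur()
im=ctrl.get_image("wrist");cv2.imwrite("pics/w2.png",im[:,:,::-1]);ci=ctrl.camera_info("wrist")
h=cv2.cvtColor(im,cv2.COLOR_RGB2HSV);m=cv2.inRange(h,(18,100,50),(38,255,255));k,l,st,c=cv2.connectedComponentsWithStats(m)
i=1+np.argmax(st[1:,4]);e=cv2.fitEllipse(max(cv2.findContours((l==i).astype(np.uint8),0,1)[0],key=len));print(st[i],e)
H=np.array(ci["hand_eye"])
def w(uv):
    q=cv2.undistortPoints(np.array([[uv]],float),K(ci),ci["dist_coeffs"])[0,0]
    d=Q.apply(H[:3,:3]@[q[0],q[1],1]);o=p+Q.apply(H[:3,3]);return o+d*(.028-o[2])/d[2]
t=np.radians(e[2]+90);d=15*np.array([np.cos(t),np.sin(t)]);a,b=w(np.array(e[0])+d),w(np.array(e[0])-d)
print(w(e[0]),np.degrees(np.arctan2(*(a-b)[1::-1])))
E
python3 wl.py
```

```text
clock: 1.8
tool_pos: [0.3842, 0.2875, 0.1511]
eef_rot: [-3.14, -0.001, 2.78]
contact_force: [-0.2, -0.5, 0.1]
gripper_width: 0.0853
grasp_force: 0.0
lemon tgt [0.3845 0.2873 0.012 ] | shift(cur axes) [-0.01  0.    2.78] | shift(tgt axes) [-0.01 -0.    2.78] | rot [-0.01 -0.01 -0.  ]
[ 218  136   67   91 4391] ((251.03309631347656, 180.92446899414062), (64.61807250976562, 85.09904479980469), 1.9043694734573364)
[0.38124839 0.28490231 0.028     ] -22.841355528414155
```

```bash
python3 -m inch '[{"gripper":-1,"dx":0,"dy":-0.02,"dz":0.5,"rx":0,"ry":0,"rz":0},{"gripper":-1,"dx":0,"dy":-0.02,"dz":0.5,"rx":0,"ry":0,"rz":0},{"gripper":-1,"dx":0,"dy":0,"dz":0.5,"rx":0,"ry":0,"rz":0},{"gripper":-1,"dx":0,"dy":0,"dz":0.5,"rx":0,"ry":0,"rz":0},{"gripper":-1,"dx":0,"dy":0,"dz":0.4,"rx":0,"ry":0,"rz":0},{"gripper":-1,"dx":0,"dy":0,"dz":0.38,"rx":0,"ry":0,"rz":0},{"gripper":1,"dx":0,"dy":0,"dz":0,"rx":0,"ry":0,"rz":0},{"gripper":1,"dx":0,"dy":0,"dz":0,"rx":0,"ry":0,"rz":0},{"gripper":1,"dx":0,"dy":0,"dz":0,"rx":0,"ry":0,"rz":0},{"gripper":1,"dx":0,"dy":0,"dz":0,"rx":0,"ry":0,"rz":0},{"gripper":1,"dx":0,"dy":0,"dz":0,"rx":0,"ry":0,"rz":0},{"gripper":1,"dx":0,"dy":0,"dz":0,"rx":0,"ry":0,"rz":0},{"gripper":1,"dx":0,"dy":0,"dz":0,"rx":0,"ry":0,"rz":0},{"gripper":1,"dx":0,"dy":0,"dz":0,"rx":0,"ry":0,"rz":0}]'
```

```text
clock: 3.25
tool_pos: [0.3855, 0.2868, 0.0148]
eef_rot: [3.139, 0.002, 2.78]
contact_force: [-2.8, -1.0, 6.1]
gripper_width: 0.0521
grasp_force: 62.5
```

```bash
python3 -m inch '[{"gripper":1,"dx":0,"dy":0,"dz":-0.3,"rx":0,"ry":0,"rz":0},{"gripper":1,"dx":0,"dy":0,"dz":-0.6,"rx":0,"ry":0,"rz":0},{"gripper":1,"dx":0,"dy":0,"dz":-0.7,"rx":0,"ry":0,"rz":0},{"gripper":1,"dx":0,"dy":0,"dz":-0.7,"rx":0,"ry":0,"rz":0},{"gripper":1,"dx":0,"dy":0,"dz":-0.7,"rx":0,"ry":0,"rz":0},{"gripper":1,"dx":0,"dy":0,"dz":-0.7,"rx":0,"ry":0,"rz":0},{"gripper":1,"dx":0,"dy":0,"dz":-0.7,"rx":0,"ry":0,"rz":0},{"gripper":1,"dx":0,"dy":0,"dz":0,"rx":0,"ry":0,"rz":0}]'; python3 - <<'E'
from plan import *
n=np.array([-np.sin(a),0,np.cos(a)]);x=np.array([np.cos(a),0,np.sin(a)]);m=np.array([0,0,.125])-.012*x
go(C(P,m+.1*n),tilt(a),"pre");go(C(P,m-.065*n),tilt(a),"rel");print(cur()[2]["grasp_force"],cur()[2]["qpos"])
E
```

```text
clock: 4.05
tool_pos: [0.3878, 0.2881, 0.2402]
eef_rot: [3.13, 0.01, 2.78]
contact_force: [0.8, 0.5, -0.3]
gripper_width: 0.0513
grasp_force: 63.2
pre tgt [0.4808 0.0578 0.2059] | shift(cur axes) [-3.36 -3.66  0.68] | shift(tgt axes) [-0.3  -4.91  0.97] | rot [-1.4  -4.68 -5.57]
rel tgt [0.5604 0.0768 0.0626] | shift(cur axes) [-4.69 -2.78  3.57] | shift(tgt axes) [-0.3  -4.91  4.27] | rot [-1.4  -4.68 -5.57]
63.20650493726134 [ 4.93505372e-01 -1.10916807e-01  1.93920169e+00  1.31230985e-04
  1.29796513e+00 -7.15855137e-01]
```

```bash
python3 -m inch '[{"gripper":1,"dx":0,"dy":0,"dz":0,"rx":-0.14,"ry":-0.47,"rz":-0.56},{"gripper":1,"dx":0,"dy":0,"dz":0,"rx":-0.14,"ry":-0.47,"rz":-0.56},{"gripper":1,"dx":0,"dy":0,"dz":0,"rx":-0.14,"ry":-0.47,"rz":-0.56},{"gripper":1,"dx":0,"dy":0,"dz":0,"rx":-0.14,"ry":-0.47,"rz":-0.56},{"gripper":1,"dx":0,"dy":0,"dz":0,"rx":-0.14,"ry":-0.47,"rz":-0.56},{"gripper":1,"dx":0,"dy":0,"dz":0,"rx":-0.14,"ry":-0.47,"rz":-0.56},{"gripper":1,"dx":0,"dy":0,"dz":0,"rx":-0.14,"ry":-0.47,"rz":-0.56},{"gripper":1,"dx":0,"dy":0,"dz":0,"rx":-0.14,"ry":-0.47,"rz":-0.56},{"gripper":1,"dx":0,"dy":0,"dz":0,"rx":-0.14,"ry":-0.47,"rz":-0.56},{"gripper":1,"dx":0,"dy":0,"dz":0,"rx":-0.14,"ry":-0.47,"rz":-0.56},{"gripper":1,"dx":-0.03,"dy":-0.49,"dz":0,"rx":0,"ry":0,"rz":0},{"gripper":1,"dx":-0.03,"dy":-0.49,"dz":0,"rx":0,"ry":0,"rz":0},{"gripper":1,"dx":-0.03,"dy":-0.49,"dz":0,"rx":0,"ry":0,"rz":0},{"gripper":1,"dx":-0.03,"dy":-0.49,"dz":0,"rx":0,"ry":0,"rz":0},{"gripper":1,"dx":-0.03,"dy":-0.49,"dz":0,"rx":0,"ry":0,"rz":0},{"gripper":1,"dx":-0.03,"dy":-0.49,"dz":0.1,"rx":0,"ry":0,"rz":0},{"gripper":1,"dx":-0.03,"dy":-0.49,"dz":0.2,"rx":0,"ry":0,"rz":0},{"gripper":1,"dx":-0.03,"dy":-0.49,"dz":0.2,"rx":0,"ry":0,"rz":0},{"gripper":1,"dx":-0.03,"dy":-0.49,"dz":0.2,"rx":0,"ry":0,"rz":0},{"gripper":1,"dx":-0.03,"dy":-0.49,"dz":0.2,"rx":0,"ry":0,"rz":0}]'; python3 - <<'E'
from plan import *
n=np.array([-np.sin(a),0,np.cos(a)]);x=np.array([np.cos(a),0,np.sin(a)]);m=np.array([0,0,.125])-.012*x
go(C(P,m+.1*n),tilt(a),"pre");go(C(P,m-.065*n),tilt(a),"rel");print(cur()[2]["grasp_force"],cur()[2]["qpos"])
for s in["scene","side"]:cv2.imwrite(f"pics/{s}1.png",ctrl.get_image(s)[:,:,::-1])
A=[cv2.imread(f"pics/{s}1.png")[60:330,150:512] for s in["scene","side"]]
cv2.imwrite("pics/pre.png",np.hstack(A))
E
```

```text
clock: 6.05
tool_pos: [0.4751, 0.0547, 0.201]
eef_rot: [-3.136, 0.506, -2.903]
contact_force: [0.9, 0.0, -1.2]
gripper_width: 0.0516
grasp_force: 63.3
pre tgt [0.4808 0.0578 0.2059] | shift(cur axes) [-0.16  0.03 -0.03] | shift(tgt axes) [-0.16  0.03 -0.02] | rot [-0.03 -0.12  0.05]
rel tgt [0.5604 0.0768 0.0626] | shift(cur axes) [-0.2   0.04  3.27] | shift(tgt axes) [-0.16  0.03  3.28] | rot [-0.03 -0.12  0.05]
63.250602688640356 [-0.14786818 -0.40881927  2.32021991  0.25776455  0.77073481 -2.09966423]
```

View pics/pre.png

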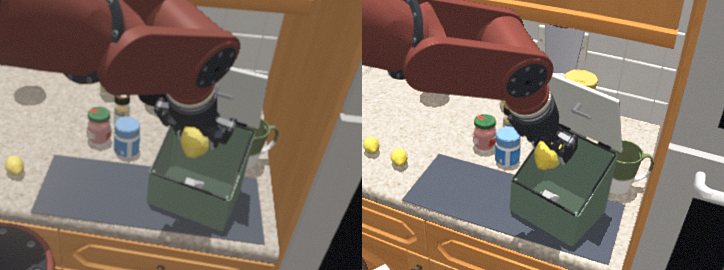

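The picture shows the lemon held over the mouth, at about (195,142) in the scene crop. The lid is clear behind the gripper and the bystanders haven't moved. Inserting and releasing now.

```bash
python3 -m inch '[{"gripper":1,"dx":-0.16,"dy":0.03,"dz":0.1,"rx":0,"ry":-0.12,"rz":0},{"gripper":1,"dx":0,"dy":0,"dz":0.4,"rx":0,"ry":0,"rz":0},{"gripper":1,"dx":0,"dy":0,"dz":0.4,"rx":0,"ry":0,"rz":0},{"gripper":1,"dx":0,"dy":0,"dz":0.4,"rx":0,"ry":0,"rz":0},{"gripper":1,"dx":0,"dy":0,"dz":0.4,"rx":0,"ry":0,"rz":0},{"gripper":1,"dx":0,"dy":0,"dz":0.4,"rx":0,"ry":0,"rz":0},{"gripper":1,"dx":0,"dy":0,"dz":0.4,"rx":0,"ry":0,"rz":0},{"gripper":1,"dx":0,"dy":0,"dz":0.4,"rx":0,"ry":0,"rz":0},{"gripper":1,"dx":0,"dy":0,"dz":0.3,"rx":0,"ry":0,"rz":0},{"gripper":1,"dx":0,"dy":0,"dz":0,"rx":0,"ry":0,"rz":0},{"gripper":1,"dx":0,"dy":0,"dz":0,"rx":0,"ry":0,"rz":0}]'
```

```text
clock: 7.25
tool_pos: [0.5587, 0.0779, 0.0664]
eef_rot: [-3.136, 0.518, -2.901]
contact_force: [0.0, 0.5, -0.4]
gripper_width: 0.0515
grasp_force: 63.4
```

```bash
python3 -m inch '[{"gripper":-1,"dx":0,"dy":0,"dz":0,"rx":0,"ry":0,"rz":0},{"gripper":-1,"dx":0,"dy":0,"dz":0,"rx":0,"ry":0,"rz":0},{"gripper":-1,"dx":0,"dy":0,"dz":0,"rx":0,"ry":0,"rz":0},{"gripper":-1,"dx":0,"dy":0,"dz":0,"rx":0,"ry":0,"rz":0},{"gripper":-1,"dx":0,"dy":0,"dz":0,"rx":0,"ry":0,"rz":0},{"gripper":-1,"dx":0,"dy":0,"dz":0,"rx":0,"ry":0,"rz":0},{"gripper":-1,"dx":0,"dy":0,"dz":0,"rx":0,"ry":0,"rz":0},{"gripper":-1,"dx":0,"dy":0,"dz":0,"rx":0,"ry":0,"rz":0}]'; python3 - <<'E'
from plan import *
print(cur()[2]["qpos"])
go(C(P,[-.0104,0,.119]),tilt(a))
E
```

```text
clock: 8.05
tool_pos: [0.5589, 0.0766, 0.0662]
eef_rot: [-3.136, 0.518, -2.902]
contact_force: [0.4, -0.1, -0.5]
gripper_width: 0.0854
grasp_force: 0.0
[-0.06688976  0.07207355  2.22695555  0.40829075  0.37093508 -2.22171541]
 tgt [0.529  0.0693 0.119 ] | shift(cur axes) [ 0.01 -0.01 -1.22] | shift(tgt axes) [ 0.01 -0.   -1.22] | rot [-0.03 -0.01  0.05]
```

```bash
python3 -m inch '[{"gripper":-1,"dx":0,"dy":0,"dz":-0.3,"rx":0,"ry":0,"rz":0},{"gripper":-1,"dx":0,"dy":0,"dz":-0.5,"rx":0,"ry":0,"rz":0},{"gripper":-1,"dx":0,"dy":0,"dz":-0.5,"rx":0,"ry":0,"rz":0},{"gripper":-1,"dx":0,"dy":0,"dz":-0.5,"rx":0,"ry":0,"rz":0},{"gripper":-1,"dx":0,"dy":0,"dz":-0.5,"rx":0,"ry":0,"rz":0},{"gripper":-1,"dx":0,"dy":0,"dz":-0.5,"rx":0,"ry":0,"rz":0},{"gripper":-1,"dx":0,"dy":0,"dz":-0.5,"rx":0,"ry":0,"rz":0},{"gripper":-1,"dx":0,"dy":0,"dz":-0.5,"rx":0,"ry":0,"rz":0},{"gripper":1,"dx":0,"dy":0,"dz":-0.5,"rx":0,"ry":0,"rz":0},{"gripper":1,"dx":0,"dy":0,"dz":-0.5,"rx":0,"ry":0,"rz":0},{"gripper":1,"dx":0,"dy":0,"dz":-0.5,"rx":0,"ry":0,"rz":0},{"gripper":1,"dx":0,"dy":0,"dz":-0.2,"rx":0,"ry":0,"rz":0},{"gripper":1,"dx":0,"dy":0,"dz":0,"rx":0,"ry":0,"rz":0},{"gripper":1,"dx":0,"dy":0,"dz":0,"rx":0,"ry":0,"rz":0}]'; cat > lid.py <<'E'
from plan import *
X0=np.array([np.cos(a),0,np.sin(a)]);N0=np.array([-np.sin(a),0,np.cos(a)])
def T(th,s=.15,c=0): return lidpt(th,s,0,.011+.011*np.sin(th)+c)
def tab(ths,c=0,s=.15):
    p=np.array([T(t,s,c) for t in ths])
    for t,d in zip(ths[1:],np.diff(p,axis=0)):print(f"{t:.2f} dx {-d@X0/.05:.2f} dz {-d@N0/.05:.2f}")
E
python3 - <<'E'
from lid import *
print(cur()[2]["qpos"],cur()[2]["gripper_width"])
go(C(P,T(1.85)+.072*N0),tilt(a),"over");go(C(P,T(1.85)),tilt(a),"start")
tab([1.85]+list(np.arange(1.7,0.05,-.1))+[.02])
for s in["scene","side"]:cv2.imwrite(f"pics/{s}2.png",ctrl.get_image(s)[:,:,::-1])
A=[cv2.imread(f"pics/{s}2.png")[60:330,150:512] for s in["scene","side"]]
cv2.imwrite("pics/v2.png",np.hstack(A))
E
```

```text
clock: 9.45
tool_pos: [0.4259, 0.0459, 0.304]
eef_rot: [-3.136, 0.517, -2.903]
contact_force: [-0.3, 0.3, -0.5]
gripper_width: 0.0005
grasp_force: 0.0
[-0.21086504 -0.6771675   2.28125121  0.24165945  1.07431031 -2.08449118] 0.00047199763051018956
over tgt [0.5583 0.0763 0.3784] | shift(cur axes) [-3.09 -0.04  0.05] | shift(tgt axes) [-3.09 -0.02  0.06] | rot [-0.02 -0.02  0.04]
start tgt [0.593  0.0845 0.3158] | shift(cur axes) [-3.1  -0.03  1.49] | shift(tgt axes) [-3.09 -0.02  1.5 ] | rot [-0.02 -0.02  0.04]
1.70 dx 0.42 dz -0.15
1.60 dx 0.29 dz -0.07
1.50 dx 0.30 dz -0.04
1.40 dx 0.31 dz -0.01
1.30 dx 0.31 dz 0.02
1.20 dx 0.30 dz 0.06
1.10 dx 0.30 dz 0.09
1.00 dx 0.29 dz 0.12
0.90 dx 0.28 dz 0.15
0.80 dx 0.26 dz 0.18
0.70 dx 0.24 dz 0.21
0.60 dx 0.22 dz 0.23
0.50 dx 0.20 dz 0.25
0.40 dx 0.17 dz 0.27
0.30 dx 0.14 dz 0.29
0.20 dx 0.11 dz 0.30
0.10 dx 0.07 dz 0.31
0.02 dx 0.03 dz 0.26
```

View pics/v2.png

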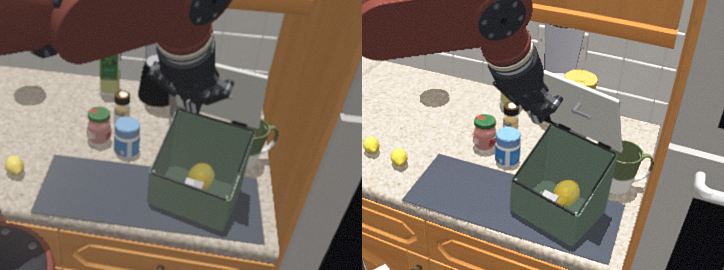

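The lemon lies inside the caddy at (200,175) in the crop, and the lid is still open. Now the shut fingers go over the lid edge to behind it.

```bash
python3 -m inch '[{"gripper":1,"dx":-0.4,"dy":0,"dz":0,"rx":0,"ry":0,"rz":0},{"gripper":1,"dx":-0.4,"dy":0,"dz":0,"rx":0,"ry":0,"rz":0},{"gripper":1,"dx":-0.4,"dy":0,"dz":0,"rx":0,"ry":0,"rz":0},{"gripper":1,"dx":-0.4,"dy":0,"dz":0,"rx":0,"ry":0,"rz":0},{"gripper":1,"dx":-0.4,"dy":0,"dz":0,"rx":0,"ry":0,"rz":0},{"gripper":1,"dx":-0.4,"dy":0,"dz":0,"rx":0,"ry":0,"rz":0},{"gripper":1,"dx":-0.4,"dy":0,"dz":0,"rx":0,"ry":0,"rz":0},{"gripper":1,"dx":-0.4,"dy":0,"dz":0,"rx":0,"ry":0,"rz":0},{"gripper":1,"dx":0,"dy":0,"dz":0,"rx":0,"ry":0,"rz":0},{"gripper":1,"dx":0,"dy":0,"dz":0,"rx":0,"ry":0,"rz":0}]'; python3 - <<'E'
from lid import *
print(cur()[2]["qpos"]);go(C(P,T(1.85)),tilt(a),"start")
E
```

```text
clock: 10.55
tool_pos: [0.5607, 0.0791, 0.3823]
eef_rot: [-3.137, 0.515, -2.902]
contact_force: [-0.1, 0.7, -0.2]
gripper_width: 0.0002
grasp_force: 0.0
[-0.06081057 -0.32332737  1.92398268  0.16354426  1.05005517 -1.91581428]
start tgt [0.593  0.0845 0.3158] | shift(cur axes) [ 0.09 -0.04  1.48] | shift(tgt axes) [ 0.09 -0.04  1.48] | rot [-0.02 -0.04  0.05]
```

```bash
python3 -m inch '[{"gripper":1,"dx":0,"dy":-0.04,"dz":0.3,"rx":0,"ry":-0.04,"rz":0},{"gripper":1,"dx":0,"dy":0,"dz":0.4,"rx":0,"ry":0,"rz":0},{"gripper":1,"dx":0,"dy":0,"dz":0.4,"rx":0,"ry":0,"rz":0},{"gripper":1,"dx":0.09,"dy":0,"dz":0.38,"rx":0,"ry":0,"rz":0},{"gripper":1,"dx":0,"dy":0,"dz":0,"rx":0,"ry":0,"rz":0},{"gripper":1,"dx":0.2,"dy":0,"dz":-0.07,"rx":0,"ry":0,"rz":0},{"gripper":1,"dx":0.22,"dy":0,"dz":-0.08,"rx":0,"ry":0,"rz":0},{"gripper":1,"dx":0.29,"dy":0,"dz":-0.07,"rx":0,"ry":0,"rz":0},{"gripper":1,"dx":0.3,"dy":0,"dz":-0.04,"rx":0,"ry":0,"rz":0},{"gripper":1,"dx":0.31,"dy":0,"dz":-0.01,"rx":0,"ry":0,"rz":0},{"gripper":1,"dx":0.31,"dy":0,"dz":0.02,"rx":0,"ry":0,"rz":0},{"gripper":1,"dx":0,"dy":0,"dz":0,"rx":0,"ry":0,"rz":0},{"gripper":1,"dx":0,"dy":0,"dz":0,"rx":0,"ry":0,"rz":0}]'; python3 - <<'E'
from lid import *
go(C(P,T(1.3)),tilt(a),"1.3");go(C(P,T(.6)),tilt(a),".6")
E
```

```text
clock: 11.85
tool_pos: [0.519, 0.0659, 0.2894]
eef_rot: [-3.135, 0.525, -2.902]
contact_force: [0.0, 0.1, -0.3]
gripper_width: 0.0
grasp_force: 0.0
1.3 tgt [0.5184 0.0668 0.2859] | shift(cur axes) [0.04 0.02 0.06] | shift(tgt axes) [0.04 0.02 0.06] | rot [-0.04  0.06  0.05]
.6 tgt [0.4632 0.0536 0.1943] | shift(cur axes) [1.94 0.03 1.07] | shift(tgt axes) [1.94 0.02 1.09] | rot [-0.04  0.06  0.05]
```

```bash
python3 -m inch '[{"gripper":1,"dx":0.34,"dy":0.02,"dz":0.1,"rx":0,"ry":0.06,"rz":0.05},{"gripper":1,"dx":0.3,"dy":0,"dz":0.1,"rx":0,"ry":0,"rz":0},{"gripper":1,"dx":0.29,"dy":0,"dz":0.13,"rx":0,"ry":0,"rz":0},{"gripper":1,"dx":0.28,"dy":0,"dz":0.15,"rx":0,"ry":0,"rz":0},{"gripper":1,"dx":0.26,"dy":0,"dz":0.18,"rx":0,"ry":0,"rz":0},{"gripper":1,"dx":0.24,"dy":0,"dz":0.21,"rx":0,"ry":0,"rz":0}]'; python3 - <<'E'
from lid import *
go(C(P,T(.7)),tilt(a),"0.7")
for s in["scene","side"]:cv2.imwrite(f"pics/{s}3.png",ctrl.get_image(s)[:,:,::-1])
A=[cv2.imread(f"pics/{s}3.png")[60:330,150:512] for s in["scene","side"]]
cv2.imwrite("pics/v3.png",np.hstack(A))
E
```

```text
clock: 12.45
tool_pos: [0.4681, 0.0545, 0.2085]
eef_rot: [-3.138, 0.519, -2.908]
contact_force: [1.2, 0.0, 0.8]
gripper_width: -0.0001
grasp_force: 0.2
0.7 tgt [0.4669 0.0545 0.2098] | shift(cur axes) [ 0.01  0.   -0.03] | shift(tgt axes) [ 0.01  0.01 -0.03] | rot [-0.03 -0.    0.  ]
```

View pics/v3.png

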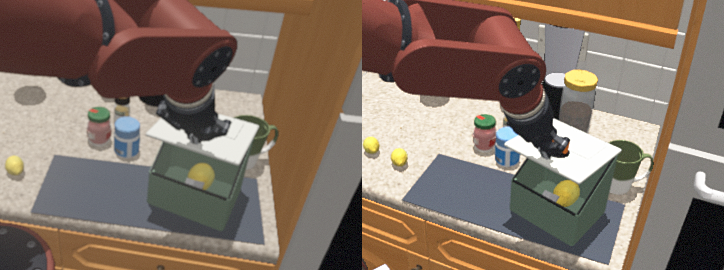

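The lid has swung down to about 0.7, with the fingertip on its outer face. Continuing to the seal.

```bash
python3 -m inch '[{"gripper":1,"dx":0.22,"dy":0,"dz":0.22,"rx":0,"ry":0,"rz":0},{"gripper":1,"dx":0.2,"dy":0,"dz":0.25,"rx":0,"ry":0,"rz":0},{"gripper":1,"dx":0.17,"dy":0,"dz":0.27,"rx":0,"ry":0,"rz":0},{"gripper":1,"dx":0.14,"dy":0,"dz":0.29,"rx":0,"ry":0,"rz":0},{"gripper":1,"dx":0.11,"dy":0,"dz":0.3,"rx":0,"ry":0,"rz":0},{"gripper":1,"dx":0.07,"dy":0,"dz":0.28,"rx":0,"ry":0,"rz":0},{"gripper":1,"dx":0,"dy":0,"dz":0,"rx":0,"ry":0,"rz":0},{"gripper":1,"dx":0,"dy":0,"dz":0,"rx":0,"ry":0,"rz":0}]'; python3 - <<'E'
from lid import *
go(C(P,T(.02)),tilt(a),"0.02")
E
```

```text
clock: 13.35
tool_pos: [0.4681, 0.0546, 0.1159]
eef_rot: [-3.139, 0.516, -2.908]
contact_force: [0.6, 0.4, -0.0]
gripper_width: -0.0003
grasp_force: 0.0
0.02 tgt [0.4739 0.0562 0.1031] | shift(cur axes) [0.02 0.01 0.28] | shift(tgt axes) [0.02 0.   0.28] | rot [-0.03 -0.03 -0.  ]
```

```bash
python3 -m inch '[{"gripper":1,"dx":0.02,"dy":0,"dz":0.14,"rx":0,"ry":0,"rz":0},{"gripper":1,"dx":0,"dy":0,"dz":0.1,"rx":0,"ry":0,"rz":0},{"gripper":1,"dx":0,"dy":0,"dz":0.04,"rx":0,"ry":0,"rz":0},{"gripper":1,"dx":0,"dy":0,"dz":0,"rx":0,"ry":0,"rz":0},{"gripper":1,"dx":0,"dy":0,"dz":0,"rx":0,"ry":0,"rz":0}]'; python3 - <<'E'
from lid import *
go(C(P,T(0)),tilt(a),"0")
E
```

```text
clock: 13.85
tool_pos: [0.4746, 0.0556, 0.1048]
eef_rot: [-3.137, 0.518, -2.906]
contact_force: [-15.5, -4.0, 17.0]
gripper_width: 0.0
grasp_force: 12.0
0 tgt [0.4752 0.0565 0.1001] | shift(cur axes) [0.03 0.02 0.09] | shift(tgt axes) [0.03 0.02 0.09] | rot [-0.03 -0.01  0.02]
```

The fingers pressed the lid down onto its seal until it was firm (about 23 N). Now I'll lift and look at the cam with the wrist camera.

```bash
python3 -m inch '[{"gripper":1,"dx":0,"dy":0,"dz":-0.1,"rx":0,"ry":0,"rz":0},{"gripper":1,"dx":0,"dy":0,"dz":-0.4,"rx":0,"ry":0,"rz":0},{"gripper":1,"dx":0,"dy":0,"dz":-0.5,"rx":0,"ry":0,"rz":0},{"gripper":1,"dx":0,"dy":0,"dz":-0.5,"rx":0,"ry":0,"rz":0},{"gripper":1,"dx":-0.4,"dy":0,"dz":-0.5,"rx":0,"ry":0,"rz":0},{"gripper":1,"dx":-0.4,"dy":0,"dz":-0.2,"rx":0,"ry":0,"rz":0},{"gripper":1,"dx":0,"dy":0,"dz":0,"rx":0,"ry":0,"rz":0},{"gripper":1,"dx":0,"dy":0,"dz":0,"rx":0,"ry":0,"rz":0}]'; cat > cam.py <<'E'
from lid import *
import sys
p,Q,s=cur();im=ctrl.get_image("wrist");cv2.imwrite(f"pics/{sys.argv[1]}.png",im[:,:,::-1]);ci=ctrl.camera_info("wrist");H=np.array(ci["hand_eye"])
h=cv2.cvtColor(im,cv2.COLOR_RGB2HSV);m=cv2.inRange(h,(4,150,120),(16,255,255))
k,l,st,c=cv2.connectedComponentsWithStats(m)
def w(uv,o):  # ray meets plane o outward of lid outer face at angle th
    th=float(sys.argv[2]);q=cv2.undistortPoints(np.array([[uv]],float),K(ci),ci["dist_coeffs"])[0,0]
    d=Q.apply(H[:3,:3]@[q[0],q[1],1]);e=p+Q.apply(H[:3,3])
    n=Rc.apply(lidpt(th,0,0,1)-lidpt(th,0,0,0));x=C(P,lidpt(th,0,0,.011+o)); r=e+d*((x-e)@n)/(d@n)
    v=Rc.inv().apply(r-C(P,lidpt(th,0,0,.011)));u=lidpt(th,1,0,0)-lidpt(th,0,0,0);return np.array([v@u,v[1]]).round(4)
for i in range(1,k):
    if st[i,4]>60 and abs(c[i]-[256,190]).max()<170:
        r=cv2.minAreaRect(np.argwhere(l==i)[:,::-1].astype(np.float32));b=cv2.boxPoints(r)
        print(st[i],r);print("box on top(31) s,w:",[w(x,.031) for x in b],"ctr",w(r[0],.031))
print("qpos",s["qpos"].round(3))
E
python3 cam.py w3 0.03; python3 -c "
import cv2;a=[cv2.imread('pics/w3.png')];from h import *
im=ctrl.get_image('scene')[60:330,280:442,::-1];cv2.imwrite('pics/v4.png',np.hstack([a[0],cv2.resize(im,(230,384))]))"
```

```text
clock: 14.65
tool_pos: [0.4542, 0.0518, 0.2178]
eef_rot: [-3.139, 0.516, -2.908]
contact_force: [-0.1, -0.3, -0.2]
gripper_width: -0.0001
grasp_force: 0.0
[227 191  63  17 774] ((257.9344787597656, 198.63739013671875), (62.35014724731445, 15.107919692993164), 2.2906100749969482)
box on top(31) s,w: [array([ 0.1079, -0.0199]), array([ 0.1194, -0.0192]), array([0.1176, 0.0248]), array([0.106 , 0.0248])] ctr [0.1128 0.0026]
qpos [-0.171 -0.506  2.349  0.262  0.834 -2.106]
```

View pics/v4.png

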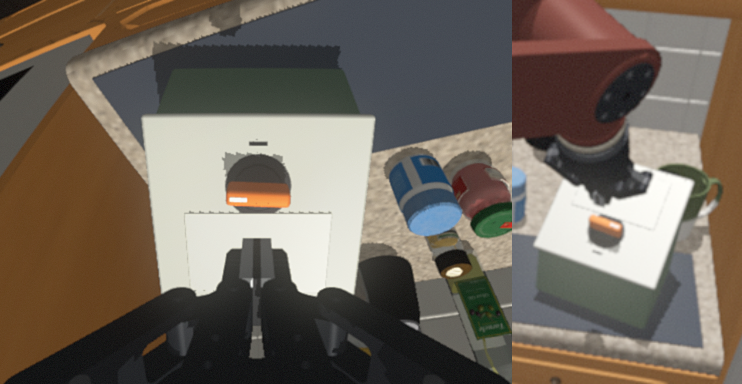

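The wrist view shows the lid shut on the caddy and the orange wing at (258,199), parallel to the front edge. It measures s = 0.113 m from the hinge (0.111 expected) and the cam is turned about 0.04 rad. I'll turn the tool and approach it.

```bash
python3 -m inch '[{"gripper":0,"dx":0,"dy":0,"dz":0,"rx":0,"ry":0,"rz":0.6},{"gripper":0,"dx":0,"dy":0,"dz":0,"rx":0,"ry":0,"rz":0.9},{"gripper":0,"dx":0,"dy":0,"dz":0,"rx":0,"ry":0,"rz":0.9},{"gripper":0,"dx":0,"dy":0,"dz":0,"rx":0,"ry":0,"rz":0.9},{"gripper":0,"dx":0,"dy":0,"dz":0,"rx":0,"ry":0,"rz":0.9},{"gripper":0,"dx":0,"dy":0,"dz":0,"rx":0,"ry":0,"rz":0.9},{"gripper":0,"dx":0,"dy":0,"dz":0,"rx":0,"ry":0,"rz":0.9},{"gripper":0,"dx":0,"dy":0,"dz":0,"rx":0,"ry":0,"rz":0.9},{"gripper":0,"dx":0,"dy":0,"dz":0,"rx":0,"ry":0,"rz":0.9},{"gripper":0,"dx":0,"dy":0,"dz":0,"rx":0,"ry":0,"rz":0.9},{"gripper":0,"dx":0,"dy":0,"dz":0,"rx":0,"ry":0,"rz":0.9},{"gripper":0,"dx":0,"dy":0,"dz":0,"rx":0,"ry":0,"rz":0.9},{"gripper":0,"dx":0,"dy":0,"dz":0,"rx":0,"ry":0,"rz":0.9},{"gripper":0,"dx":0,"dy":0,"dz":0,"rx":0,"ry":0,"rz":0.9},{"gripper":0,"dx":0,"dy":0,"dz":0,"rx":0,"ry":0,"rz":0.9},{"gripper":0,"dx":0,"dy":0,"dz":0,"rx":0,"ry":0,"rz":0.9},{"gripper":0,"dx":0,"dy":0,"dz":0,"rx":0,"ry":0,"rz":0.9},{"gripper":0,"dx":0,"dy":0,"dz":0,"rx":0,"ry":0,"rz":0.4},{"gripper":0,"dx":0,"dy":0,"dz":0,"rx":0,"ry":0,"rz":0},{"gripper":0,"dx":0,"dy":0,"dz":0,"rx":0,"ry":0,"rz":0}]'; cat > g.py <<'E'
from lid import *
print(cur()[2]["qpos"].round(2))
R=tilt(a-.015,np.radians(92.5))
go(C(P,lidpt(.03,.112,.002,.011+.065)),R,"above");go(C(P,lidpt(.03,.112,.002,.011+.012)),R,"grip")
E
python3 g.py
```

```text
clock: 16.75
tool_pos: [0.4536, 0.0518, 0.2166]
eef_rot: [2.628, -0.019, 1.767]
contact_force: [0.5, 0.5, -0.9]
gripper_width: 0.043
grasp_force: 0.0
[-0.17 -0.5   2.35  0.26  0.83 -0.49]
above tgt [0.4759 0.0587 0.1795] | shift(cur axes) [0.04 0.04 0.88] | shift(tgt axes) [0.03 0.05 0.88] | rot [0.1  0.01 0.02]
grip tgt [0.5001 0.0645 0.1327] | shift(cur axes) [0.04 0.01 1.94] | shift(tgt axes) [0.03 0.03 1.94] | rot [0.1  0.01 0.02]
```

```bash
python3 -m inch '[{"gripper":0,"dx":0.04,"dy":0.04,"dz":0.3,"rx":0.1,"ry":0,"rz":0},{"gripper":0,"dx":0,"dy":0,"dz":0.4,"rx":0,"ry":0,"rz":0},{"gripper":0,"dx":0,"dy":0,"dz":0.4,"rx":0,"ry":0,"rz":0},{"gripper":0,"dx":0,"dy":-0.02,"dz":0.3,"rx":0,"ry":0,"rz":0},{"gripper":0,"dx":0,"dy":0,"dz":0.3,"rx":0,"ry":0,"rz":0},{"gripper":0,"dx":0,"dy":0,"dz":0.22,"rx":0,"ry":0,"rz":0},{"gripper":0,"dx":0,"dy":0,"dz":0,"rx":0,"ry":0,"rz":0},{"gripper":0,"dx":0,"dy":0,"dz":0,"rx":0,"ry":0,"rz":0}]';python3 g.py
```

```text
clock: 17.55
tool_pos: [0.5, 0.0644, 0.1344]
eef_rot: [2.637, -0.019, 1.767]
contact_force: [-0.1, 0.5, 0.1]
gripper_width: 0.0425
grasp_force: 0.0
[-0.11 -0.22  2.32  0.3   0.58 -0.52]
above tgt [0.4759 0.0587 0.1795] | shift(cur axes) [-0.    0.   -1.03] | shift(tgt axes) [ 0.    0.   -1.03] | rot [0.01 0.02 0.02]
grip tgt [0.5001 0.0645 0.1327] | shift(cur axes) [-0.   -0.01  0.03] | shift(tgt axes) [-0.   -0.01  0.03] | rot [0.01 0.02 0.02]
```

```bash
python3 -m inch '[{"gripper":1,"dx":0,"dy":0,"dz":0,"rx":0,"ry":0,"rz":0},{"gripper":1,"dx":0,"dy":0,"dz":0,"rx":0,"ry":0,"rz":0},{"gripper":1,"dx":0,"dy":0,"dz":0,"rx":0,"ry":0,"rz":0},{"gripper":1,"dx":0,"dy":0,"dz":0,"rx":0,"ry":0,"rz":0},{"gripper":1,"dx":0,"dy":0,"dz":0,"rx":0,"ry":0,"rz":0},{"gripper":1,"dx":0,"dy":0,"dz":0,"rx":0,"ry":0,"rz":0}]';python3 g.py
```

```text
clock: 18.15
tool_pos: [0.4979, 0.0641, 0.1334]
eef_rot: [2.641, -0.018, 1.768]
contact_force: [-7.2, -3.9, 1.9]
gripper_width: 0.0102
grasp_force: 63.2
[-0.11 -0.22  2.32  0.3   0.58 -0.52]
above tgt [0.4759 0.0587 0.1795] | shift(cur axes) [-0.    0.04 -1.03] | shift(tgt axes) [-0.    0.05 -1.03] | rot [-0.03  0.02  0.03]
grip tgt [0.5001 0.0645 0.1327] | shift(cur axes) [-0.    0.03  0.03] | shift(tgt axes) [-0.    0.03  0.03] | rot [-0.03  0.02  0.03]
```

```bash
python3 -m inch '[{"gripper":1,"dx":0,"dy":-0.03,"dz":0,"rx":0,"ry":0,"rz":0.4},{"gripper":1,"dx":0,"dy":0,"dz":0,"rx":0,"ry":0,"rz":0.6},{"gripper":1,"dx":0,"dy":0,"dz":0,"rx":0,"ry":0,"rz":0.6},{"gripper":1,"dx":0,"dy":0,"dz":0,"rx":0,"ry":0,"rz":0.6},{"gripper":1,"dx":0,"dy":0,"dz":0,"rx":0,"ry":0,"rz":0.6},{"gripper":1,"dx":0,"dy":0,"dz":0,"rx":0,"ry":0,"rz":0.6},{"gripper":1,"dx":0,"dy":0,"dz":0,"rx":0,"ry":0,"rz":0.6},{"gripper":1,"dx":0,"dy":0,"dz":0,"rx":0,"ry":0,"rz":0.6},{"gripper":1,"dx":0,"dy":0,"dz":0,"rx":0,"ry":0,"rz":0.6},{"gripper":1,"dx":0,"dy":0,"dz":0,"rx":0,"ry":0,"rz":0.6},{"gripper":1,"dx":0,"dy":0,"dz":0,"rx":0,"ry":0,"rz":0.6},{"gripper":1,"dx":0,"dy":0,"dz":0,"rx":0,"ry":0,"rz":0.6},{"gripper":1,"dx":0,"dy":0,"dz":0,"rx":0,"ry":0,"rz":0},{"gripper":1,"dx":0,"dy":0,"dz":0,"rx":0,"ry":0,"rz":0}]';python3 - <<'E'
from lid import *
p,Q,s=cur();print(Q.inv().apply(s["contact_force"]),Q.inv().apply(s["wrist_torque"]),s["qpos"].round(2));go(p,tilt(a,np.pi),"end")
E
```

```text
clock: 19.55
tool_pos: [0.4984, 0.0639, 0.134]
eef_rot: [2.764, -0.343, 1.096]
contact_force: [-4.5, -3.2, 2.2]
gripper_width: 0.0107
grasp_force: 63.0
[-3.89064202 -0.96874314 -4.37359631] [ 0.49074657 -0.91934732  0.05717293] [-0.11 -0.22  2.33  0.3   0.58  0.21]
end tgt [0.4984 0.0639 0.134 ] | shift(cur axes) [0. 0. 0.] | shift(tgt axes) [0. 0. 0.] | rot [-0.03  0.14  7.61]
```

```bash
python3 -m inch '[{"gripper":1,"dx":0,"dy":0,"dz":0.01,"rx":0,"ry":0,"rz":0.6},{"gripper":1,"dx":0,"dy":0,"dz":0.01,"rx":0,"ry":0,"rz":0.6},{"gripper":1,"dx":0,"dy":0,"dz":0.01,"rx":0,"ry":0,"rz":0.6},{"gripper":1,"dx":0,"dy":0,"dz":0.01,"rx":0,"ry":0,"rz":0.6},{"gripper":1,"dx":0,"dy":0,"dz":0.01,"rx":0,"ry":0,"rz":0.6},{"gripper":1,"dx":0,"dy":0,"dz":0.01,"rx":0,"ry":0,"rz":0.6},{"gripper":1,"dx":0,"dy":0,"dz":0.01,"rx":0,"ry":0,"rz":0.6},{"gripper":1,"dx":0,"dy":0,"dz":0.01,"rx":0,"ry":0,"rz":0.6},{"gripper":1,"dx":0,"dy":0,"dz":0,"rx":0,"ry":0,"rz":0.6},{"gripper":1,"dx":0,"dy":0,"dz":0,"rx":0,"ry":0,"rz":0.6},{"gripper":1,"dx":0,"dy":0,"dz":0,"rx":0,"ry":0,"rz":0.6},{"gripper":1,"dx":0,"dy":0,"dz":0,"rx":0,"ry":0,"rz":0.6},{"gripper":1,"dx":0,"dy":0,"dz":0,"rx":0,"ry":0,"rz":0.6},{"gripper":1,"dx":0,"dy":0,"dz":0,"rx":0,"ry":0,"rz":0.3},{"gripper":1,"dx":0,"dy":0,"dz":0,"rx":0,"ry":0,"rz":0},{"gripper":1,"dx":0,"dy":0,"dz":0,"rx":0,"ry":0,"rz":0}]';python3 - <<'E'
from lid import *
p,Q,s=cur();print(Q.inv().apply(s["contact_force"]),Q.inv().apply(s["wrist_torque"]),s["qpos"].round(2));go(p,tilt(a,np.pi),"end")
E
```

```text
clock: 21.15
tool_pos: [0.4997, 0.0636, 0.1315]
eef_rot: [-3.122, -0.502, 0.184]
contact_force: [-22.4, -10.2, 18.8]
gripper_width: 0.0105
grasp_force: 67.8
[-11.94626431   5.37821421 -28.06686216] [-0.67952263 -1.87752813 -0.89361521] [-0.11 -0.21  2.32  0.3   0.57  1.06]
end tgt [0.4997 0.0636 0.1315] | shift(cur axes) [0. 0. 0.] | shift(tgt axes) [0. 0. 0.] | rot [ 0.04  0.16 -0.41]
```

The tool's turn torque rose to 0.89 N m just past 90°, so the cam is at its stop. I'll release, retreat and check.

```bash
python3 -m inch '[{"gripper":0,"dx":0,"dy":0,"dz":0,"rx":0,"ry":0,"rz":0},{"gripper":0,"dx":0,"dy":0,"dz":0,"rx":0,"ry":0,"rz":0},{"gripper":0,"dx":0,"dy":0,"dz":0,"rx":0,"ry":0,"rz":0},{"gripper":0,"dx":0,"dy":0,"dz":0,"rx":0,"ry":0,"rz":0},{"gripper":0,"dx":0,"dy":0,"dz":-0.3,"rx":0,"ry":0,"rz":0},{"gripper":0,"dx":0,"dy":0,"dz":-0.5,"rx":0,"ry":0,"rz":0},{"gripper":0,"dx":0,"dy":0,"dz":-0.5,"rx":0,"ry":0,"rz":0},{"gripper":0,"dx":0,"dy":0,"dz":-0.5,"rx":0,"ry":0,"rz":0},{"gripper":0,"dx":0,"dy":0,"dz":-0.4,"rx":0,"ry":0,"rz":0},{"gripper":0,"dx":0,"dy":0,"dz":0,"rx":0,"ry":0,"rz":0},{"gripper":0,"dx":0,"dy":0,"dz":0,"rx":0,"ry":0,"rz":0}]'; python3 cam.py w4 0.0; python3 -c "
import cv2;a=[cv2.imread('pics/w4.png')];from h import *
im=ctrl.get_image('scene')[60:330,200:442,::-1];cv2.imwrite('pics/v5.png',np.hstack([a[0],cv2.resize(im,(288,384))]))"
```

```text
clock: 22.25
tool_pos: [0.4495, 0.0525, 0.2271]
eef_rot: [-3.115, -0.506, 0.173]
contact_force: [0.8, -0.2, 0.4]
gripper_width: 0.0427
grasp_force: 0.0
[248 163  19  63 873] ((256.9734802246094, 194.10179138183594), (62.7274169921875, 15.898042678833008), 86.18592071533203)
box on top(31) s,w: [array([0.0864, 0.0086]), array([ 0.0862, -0.003 ]), array([ 0.1361, -0.0039]), array([0.1364, 0.0084])] ctr [0.1105 0.0026]
qpos [-0.168 -0.527  2.341  0.248  0.869  1.106]
```

View pics/v5.png

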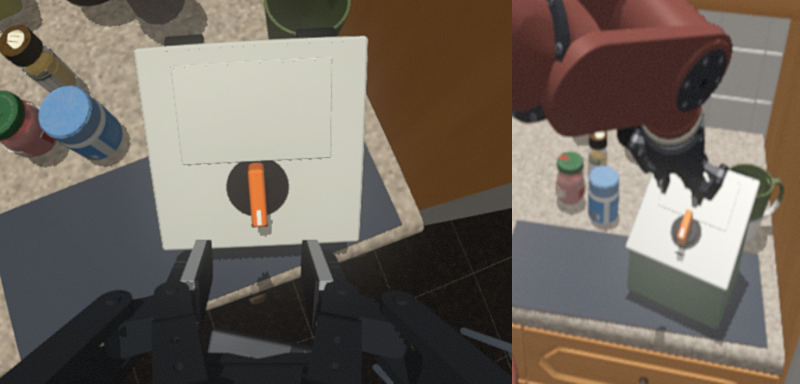

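The wing now stands square to the lid's front edge, within about 0.02 rad. The lid looks flush, the bystanders are standing where they were, and the robot is clear. Handing in.

```bash
python3 -c "
from cell import ctrl
print(ctrl.job_done())"
```

```text
the job is handed in; nothing more can be done
None
```

The job is handed in, and no verdict came back: the lemon was dropped in the caddy, the lid shut on its seal, and the cam lock turned a quarter turn to its stop; the last pictures show the lid apparently flush and the bystanders standing in place.

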